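# Unhook the vial caddy from its spring dock

## Robot

A 6-joint arm with a two-finger parallel gripper is mounted at the origin on the work surface. World frame = base frame: x ahead of the robot, y to its left, z up, the work surface at z = 0. Lengths are in m, angles in rad, forces in N, time in s.
With the tool pointing down it reaches from about 0.275 to 0.825 m from the base axis. Payload 5.2 kg.
Tool frame: the origin (TCP) lies between the finger pads; the fingertips stand 14 mm ahead of it and the grasp point (between the pads) lies 5 mm behind it; z points along the fingers, y is the line along which they close (so a half turn about z gives the same grasp; the last joint's range is limited). The gripper opens to 93 mm and grips with 3 to 60 N. Pads are 15 mm wide; open, the fingers measure 128 mm over their backs; the gripper's body (75 mm by 188 mm) begins 65 mm behind the grasp point.
Start: joints at [1.136, 0.259, 1.535, -0, 1.348, -0.203], TCP at [0.126, 0.535, 0.233] pointing down, gripper open.
Joint ranges: [-3.14, 3.14], [-0.91, 2.08], [0.19, 2.58], [-1.22, 4.36], [0.22, 2.71], [-3.12, 3.12]. Speed limits (rad/s): [2.57, 2.57, 3.14, 3.14, 3.14, 3.14].

## Interface

Orientations are given as [roll, pitch, yaw] about the fixed x, y, z axes, in that order (R = Rz(yaw) Ry(pitch) Rx(roll)).
In Python, from rig import manip gives the robot as it stands.
- The arm moves only by the tool play_rows, never from a script. Its argument "moves" is one flat list of numbers, 7 for each row, row after row: the shift along the world's x, y, z in m, then the turn, a rotation vector about the world's x, y, z in rad, then the opening, from 0 (shut) to 1 (fully open). A call has 1 to 20 rows; each row is the pose to reach, as a shift and turn from the pose commanded when the call began; what a row does not reach only later rows make up. A row lasts 1/12 s, in which the tool goes at most 41.7 mm and 7.16 degrees, less where a joint would pass 70% of its speed; a pose out of reach is approached as far as the arm can. A call with a gripper value outside its range is refused whole. The fingers move at their own pace and stop on an object; "squeeze" is the grip in N (left out, the last holds). Time passes only in rows, so rows that repeat a pose let the fingers close. It gives the time, the measured TCP pose, the force, the opening and the grip force at its end, in the units of the state.
- manip.sense(): the state, without advancing time (a new reading comes with each control period).
- manip.read_camera(name): name is "side" or "top" or "wrist"; returns the picture (400x640x3 uint8, red, green, blue); there is no depth.
- manip.camera_model(name): a dict with "fx", "fy", "cx", "cy" (pixels), "k1" (the pictures are not rectified: a ray, as slopes to the right and down, at radius r is drawn at 1 + k1 r^2 times it, then the intrinsics apply), "rvec" (rotation vector, rad) and "tvec" (3), from world to camera coordinates, as OpenCV has them; the wrist camera has in their place "mount" (4x4, takes a point from camera to tool coordinates, whose origin is the TCP and whose axes are the flange's). Camera axes: x right, y down, z forward; pixel columns grow to the right and rows downward; lengths in m; the calibration is good to about 2 mm. A picture is of the moment at which its call begins: read the wrist's pose just before it. camera_model takes no time and is no camera call.
- manip.finish_job(): hands the job in; it is judged then, once.
Trained networks look in the newest picture that a camera, given by its name, has taken for a name from the list of things; names that differ only in an ending like _2 or _b are one class to them, and where a whole thing is asked for, a point or a joint stands for the part that bears it (a point fixed in the world has none). Each returns a list of dicts, best first, with "confidence" (0 to 1); they miss things now and then, are a little off and sometimes report something else, mostly with a low value. They report only what shows in the picture. A call takes as long as a camera call. They do not tell look-alikes from the thing itself.
- manip.recognise(camera, name): "pixel" ([row, column] in pixels, amid what is visible of it).
- manip.pinpoint(camera, name): "pixel" ([row, column] in pixels: a listed point, or the origin of a listed thing).
The state is a dict: "time_s": time; "joint_pos": joint angles; "qd": joint speeds; "effort": joint torques, N m; "tool_pos": TCP position; "eef_rot": TCP orientation; "contact_force": force on the tool from outside, world axes, zero at the start; "torque": the same for the moment, N m; "gripper_width": finger opening in m; "grasp_force": force on a finger pad.
Only numpy, scipy, OpenCV 4.12 (cv2) and the standard library are available. Lean on these libraries where they do the work, as an engineer would, in place of code of your own. Each camera call takes 0.05 s, during which the arm holds its last target. There are 200 camera calls.

## Task

Take the small vial caddy out of its dock without forcing it: ease it back against the sprung backstop until its hook tongue comes out from under the keeper bar, hold it there while you tip the hook end up over the bar, then draw it out. Set it down gently, flat, in the middle of the white sorting board and let go. Leave everything else on the table where it is.

Things in the scene. Friction and masses are not known exactly. Their poses are not given: they have to be found in the camera images.
- caddy: Grey plastic open caddy holding six vials, 0.2 to 0.3 kg. Origin: centre of its underside, z up. Tub 72 (x) by 70 (y) by 26 mm high, with a handle fin across its middle and two flat tongues at the bottom, 50 mm wide and 6 mm thick (z = 0 to 6 mm): the hook tongue out to x = +64 mm, the tail tongue out to x = -76 mm.
- fin (a point): Grip point on the caddy's handle fin, 48 mm above its underside. The fin is an upright plate 10 mm thick along the caddy's x and 56 mm wide along y, its top 66 mm above the underside, free from 26 mm up. Pinch it from above across its thickness, fingers closing along x, firmly (about 45 N).
- hook_tip (a point): Tip of the hook tongue at its underside (+x end of the caddy). At the start 6 to 22 mm of the tongue lies under the keeper bar. It is free only after the caddy has slid to -x up to the backstop and about 3 mm further into its spring (about 9 N on the spring; floor friction, 1 to 3 N, comes on top).
- tail_tip (a point): Tip of the tail tongue at its underside (-x end of the caddy). It meets the backstop when the caddy is slid to -x, and is the pivot for tipping: hook end (+x) up. 10 degrees lifts the hook tongue over the keeper bar, 15 is comfortable, over 20 jams under the bridge. Then draw the caddy out to +x along its own tilted length by some 50 mm.
- dock: Fixed low metal dock holding the caddy; origin on the table under its middle, z up, x the same way as the caddy's at the start; 250 by 124 mm, at most 31 mm high. A steel frame clamped on it carries the keeper bar, the bridge and the backstop at a fixed spacing; where it is clamped differs each time by up to 16 mm along x and is not measured: find it by feel.
- dock_floor (a point): Centre of the dock's flat floor, 8 mm above the table. The caddy starts flat on it, its origin within 1 mm of this point. Side rails 12 mm high leave the tub 3.5 mm on each side. Pressing the caddy on any part of the dock with more than 20 N counts as forcing it.
- keeper_end (a point): Point on the dock's floor, 85 mm to +x of its middle, near the keeper bar: a steel bar across the dock, 30 mm wide in x, underside 10 mm and top 20 mm above the floor, that covers the hook tongue. (The point is fixed on the dock, the bar is clamped anywhere within 16 mm.)
- spring_end (a point): Point on the dock's floor, 85 mm to -x of its middle, near the backstop: a sprung plate (1.5 N at first touch, then 2.5 N per mm, 11 mm travel, moves to -x), 3 to 19 mm behind the tail tongue at the start. Above it a fixed bridge, underside 18 and top 23 mm above the floor, reaches 22 mm to +x of the plate's face, over the tail tongue.
- board: Fixed white plastic sorting board, 240 mm along x, 220 mm along y, flat, top 6 mm above the table; origin under its centre, on the table.
- beaker: Bystander: open glass beaker, 60 mm wide, 70 mm tall; origin at the centre of its foot; leave it alone.
- jar: Bystander: glass jar with a white cap, 54 mm wide, 75 mm tall; origin at the centre of its foot; leave it alone.
- bottle: Bystander: white bottle, 48 mm wide, 110 mm tall; origin at the centre of its foot; leave it alone.
- dish: Bystander: low white bowl, 90 mm wide, 18 mm high; origin under its centre; leave it alone.
- brush: Bystander: brush lying on the table; leave it alone.
- tweezers: Bystander: steel tweezers, 130 mm long, lying on the table; leave it alone.
Not all that is in view belongs to the job. Leave any blue or turquoise look-alike of the caddy alone.

How it is judged:
On the way, in this order (a step that is already met when the one before it is completed fails the run):
1. the caddy is tipped up in the dock (angle between caddy's own z axis and vertical above 0.05 rad and horizontal distance between caddy and dock below 0.06 m), for 0.1 s.
2. the caddy is lifted clear of the dock (z of caddy in the frame of dock above 0.06 m and contact force between caddy and dock below 0.1 N), for 0.1 s.
At the end, for the whole second after the job is handed in: The caddy stands flat on the white board (underside 3 to 10 mm above the table, tilt under 0.06 rad), its origin within 40 mm of the board's centre seen from above, still (under 20 mm/s) and released. Any yaw will do (horizontal distance between caddy and board below 0.04 m and height (world z) of caddy between 0.003 and 0.01 m and angle between caddy's own z axis and vertical below 0.06 rad and linear speed of caddy below 0.02 m/s and contact force between caddy and the fingers below 0.1 N); the robot touches nothing.
It fails at once if the caddy was forced: pressed on the dock with more than 20 N (contact force between caddy and dock above 20 N).
It fails at once if the caddy was dropped or slammed onto the board (faster than 0.45 m/s within 15 mm of it) (horizontal distance between caddy and board below 0.15 m and height (world z) of caddy below 0.021 m and linear speed of caddy above 0.45 m/s).
It fails at once if a bystander was moved by more than 30 mm (distance of any of beaker, jar, bottle, dish, brush, tweezers from where it was at the start of the episode above 0.03 m).
It also fails if it takes over 67 s, if anything falls off the work surface, if the arm or the gripper's body presses on something with over 40 N, if the wrist force passes 120 N, or if a joint passes its speed limit or range.

## Working session

There is one attempt and no reset: what is moved stays moved. The work goes in short steps, Python scripts to look and compute and a tool call to move; the robot and the scene stay as the last step left them, time stands still between calls to the robot, and variables do not carry over. Pictures are saved under pics/ and viewed, at most 10 in all, crops included, and the job is handed in when it is done.

Besides the shell and the picture viewer there is one more tool, called after "Call:" as name(argument=value, ...) on one line, values as JSON. play_rows: Moves the arm, as the interface text tells. Its arguments: {"type":"object","properties":{"moves":{"type":"array"},"squeeze":{"type":"number"}},"required":["moves"]}

```bash
mkdir -p pics
cat > h.py <<'E'
import numpy as np, cv2
from rig import manip
def pose(name):
    m=manip.camera_model(name)
    if 'rvec' in m:
        R=cv2.Rodrigues(np.array(m['rvec'],float))[0]; t=np.array(m['tvec'],float)
        return m,R.T,-R.T@t
    from scipy.spatial.transform import Rotation as Ro
    s=manip.sense(); M=np.array(m['mount']); T=np.eye(4)
    T[:3,:3]=Ro.from_euler('xyz',s['eef_rot']).as_matrix(); T[:3,3]=s['tool_pos']
    W=T@M; return m,W[:3,:3],W[:3,3]
def ray(name,px):
    m,R,c=pose(name); d=np.array([(px[1]-m['cx'])/m['fx'],(px[0]-m['cy'])/m['fy']]); u=d.copy()
    for _ in range(20): u=d/(1+m['k1']*(u@u))
    return c,R@np.array([u[0],u[1],1])
def at_z(name,px,z):
    c,d=ray(name,px); return c+d*(z-c[2])/d[2]
def proj(name,p):
    m,R,c=pose(name); q=R.T@(np.array(p)-c); u=q[:2]/q[2]; u=u*(1+m['k1']*(u@u))
    return [m['cy']+m['fy']*u[1],m['cx']+m['fx']*u[0]]
E
python3 - <<'E'
from h import *
Z={'caddy':.008,'fin':.056,'hook_tip':.008,'tail_tip':.008,'dock':0,'dock_floor':.008,'keeper_end':.008,'spring_end':.008,'board':0}
for c in ['top','side']:
    cv2.imwrite(f'pics/{c}0.png',manip.read_camera(c)[:,:,::-1])
    for n,z in Z.items():
        for r in manip.pinpoint(c,n)[:3]:
            print(c,n,np.round(r['pixel'],1),round(r['confidence'],2),at_z(c,r['pixel'],z).round(4))
for n in ['beaker','jar','bottle','dish','brush','tweezers']:
    for r in manip.pinpoint('top',n)[:1]: print(n,at_z('top',r['pixel'],0).round(3),r['pixel'])
print(manip.sense())
E
```

```text
top caddy [182.5 197.1] 0.94 [0.5449 0.4051 0.008 ]
top caddy [122.  198.9] 0.69 [0.7132 0.4222 0.008 ]
top caddy [270.2 319. ] 0.61 [0.3395 0.0692 0.008 ]
top fin [111.  194.8] 0.8 [0.7245 0.4201 0.056 ]
top fin [270.4 318. ] 0.78 [0.3375 0.0707 0.056 ]
top fin [180.4 186.5] 0.72 [0.5379 0.4164 0.056 ]
top hook_tip [256.9 345.1] 0.95 [0.377  0.0054 0.008 ]
top hook_tip [143.7 206.1] 0.72 [0.653  0.3949 0.008 ]
top hook_tip [210.2 205.3] 0.64 [0.4729 0.3742 0.008 ]
top tail_tip [303.9 242. ] 0.95 [0.2448 0.2539 0.008 ]
top tail_tip [ 95.1 199.7] 0.83 [0.7915 0.4302 0.008 ]
top tail_tip [280.1 288.4] 0.77 [0.31  0.144 0.008]
top dock [205.5 255.6] 0.72 [0.4953 0.2468 0.    ]
top dock_floor [204.8 252.3] 0.59 [0.4952 0.254  0.008 ]
top keeper_end [173.2 260.8] 0.9 [0.5813 0.2404 0.008 ]
top keeper_end [181.8 345.7] 0.4 [0.5729 0.015  0.008 ]
top spring_end [237.5 251.6] 0.87 [0.4103 0.2471 0.008 ]
top spring_end [110.8 283.7] 0.23 [0.761  0.1953 0.008 ]
top board [218.  451.7] 0.94 [ 0.4963 -0.2666  0.    ]
side caddy [138.7 316.8] 0.98 [0.5436 0.407  0.008 ]
side caddy [162.2 226.8] 0
[... 1213 characters left out ...]
me_s': 1.3, 'joint_pos': array([ 1.13619251e+00,  2.58584389e-01,  1.53498432e+00, -7.21709499e-06,
        1.34798892e+00, -2.02800625e-01]), 'qd': array([-4.67516416e-04,  5.85994630e-05, -8.75696415e-04,  1.12415538e-03,
        2.37771210e-03,  1.22676220e-03]), 'effort': array([ 7.28697178e-04, -4.37222207e+01, -2.84300959e+01,  7.20741064e-02,
        3.17042414e-02, -6.36351251e-05]), 'tool_pos': array([0.1263397 , 0.53530866, 0.23266745]), 'eef_rot': array([3.14155977e+00, 1.39479786e-05, 2.90979106e+00]), 'contact_force': array([-0.33656995,  0.68272659, -0.09418462]), 'torque': array([ 0.00766972,  0.00983773, -0.05001351]), 'grasp_force': 0.0, 'gripper_width': 0.09272583322205324}
```

View pics/top0.png

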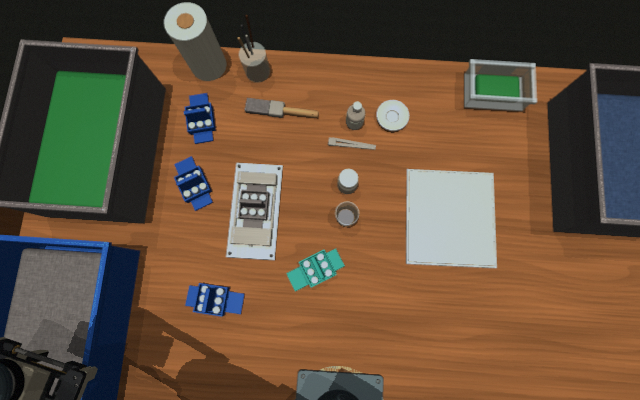

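View pics/side0.png

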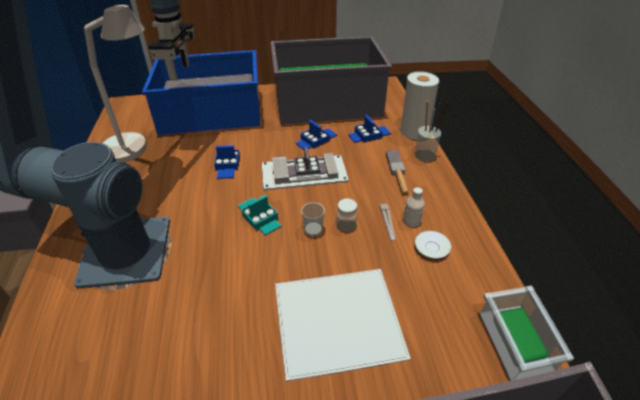

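The options are the blue look-alikes at (row, col) (118,200), (183,194) and (298,213), the teal one at (268,317), and the grey caddy in the metal dock at (205,254). The description fits the grey one. The dock axis runs almost along world x with a yaw of about -2.2°, and the board is near (0.497,-0.267). I'll move above the dock for a close wrist view.

Call:
play_rows(moves=[0,0,0.05,0,0,-0.12,1,0.08,-0.06,0.06,0,0,-0.25,1,0.365,-0.295,0.06,0,0,-1.377,1,0.365,-0.295,0.06,0,0,-1.377,1,0.365,-0.295,0.06,0,0,-1.377,1,0.365,-0.295,0.06,0,0,-1.377,1,0.365,-0.295,0.06,0,0,-1.377,1,0.365,-0.295,0.06,0,0,-1.377,1,0.365,-0.295,0.06,0,0,-1.377,1,0.365,-0.295,0.06,0,0,-1.377,1,0.365,-0.295,0.06,0,0,-1.377,1,0.365,-0.295,0.06,0,0,-1.377,1,0.365,-0.295,0.06,0,0,-1.377,1,0.365,-0.295,0.06,0,0,-1.377,1,0.365,-0.295,0.06,0,0,-1.377,1,0.365,-0.295,0.06,0,0,-1.377,1])

```text
time_s: 2.63
tool_pos: [0.4903, 0.2411, 0.2926]
eef_rot: [-3.141, -0.0, 1.534]
contact_force: [0.3, -0.5, 0.3]
gripper_width: 0.0926
grasp_force: 0.0
```

Run:
```python
from h import *
s=manip.sense();print(s['time_s'],s['tool_pos'],s['eef_rot'],s['joint_pos'].round(2),s['contact_force'])
Z={'caddy':.008,'fin':.056,'hook_tip':.008,'tail_tip':.008,'dock':0,'dock_floor':.008,'keeper_end':.008,'spring_end':.008}
c='wrist'
im=manip.read_camera(c)[:,:,::-1]; cv2.imwrite('pics/w0.png',im)
for n,z in Z.items():
    for r in manip.pinpoint(c,n)[:2]:
        print(c,n,np.round(r['pixel'],1),round(r['confidence'],2),at_z(c,r['pixel'],z).round(4))
print(np.round(manip.camera_model('wrist')['mount'],3))
```

```text
2.6333 [0.4902942  0.24109472 0.29256676] [-3.14063762e+00 -4.31499858e-04  1.53372762e+00] [0.25 0.22 1.44 0.   1.48 0.29] [ 0.29151348 -0.48004174  0.28731181]
wrist caddy [106.6 141.1] 0.94 [0.2607 0.3288 0.008 ]
wrist caddy [ 27.1 356.9] 0.86 [0.541 0.411 0.008]
wrist fin [ 15.6 359.1] 0.92 [0.5386 0.4115 0.056 ]
wrist fin [164.8 324.9] 0.89 [0.496  0.2505 0.056 ]
wrist hook_tip [ 57.9 312.6] 0.94 [0.4859 0.3773 0.008 ]
wrist hook_tip [159.3 371.7] 0.79 [0.5588 0.2481 0.008 ]
wrist tail_tip [  3.9 560.4] 0.92 [0.7949 0.434  0.008 ]
wrist tail_tip [166.7 266.9] 0.84 [0.4193 0.2433 0.008 ]
wrist keeper_end [161.1 388.1] 0.92 [0.5812 0.2442 0.008 ]
wrist spring_end [165.6 259.9] 0.97 [0.4106 0.2446 0.008 ]
[[-0.002 -0.968 -0.251  0.069]
 [ 1.    -0.002 -0.     0.001]
 [-0.    -0.251  0.968 -0.152]
 [ 0.     0.     0.     1.   ]]
```

View pics/w0.png

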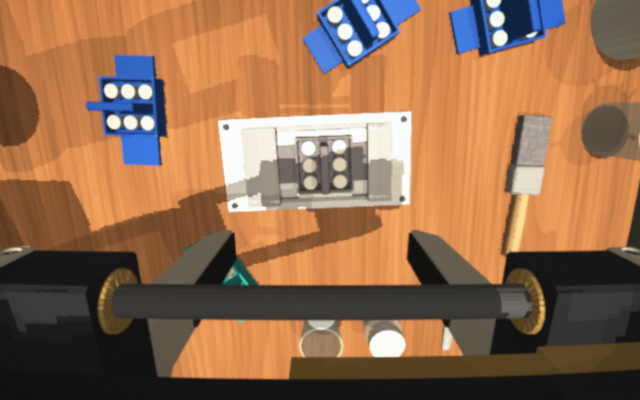

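The wrist view shows the grey caddy at (165,324) in the white-plated dock, with the hook and keeper side on the right (+x). I'll rectify this picture for exact yaw and centre.

Run:
```python
from h import *
im=cv2.imread('pics/w0.png')
x0,y0=.355,.32; k=2.7/1e-3
def ortho(z,w=.29,h=.16):
    xs=x0+np.arange(int(w*k))/k; ys=y0-np.arange(int(h*k))/k
    m,R,c=pose('wrist')
    X,Y=np.meshgrid(xs,ys); P=np.stack([X,Y,np.full_like(X,z)],-1)-c
    q=P@R; u=q[...,:2]/q[...,2:]; u=u*(1+m['k1']*(u**2).sum(-1,keepdims=True))
    return cv2.remap(im,(m['cx']+m['fx']*u[...,0]).astype('f4'),(m['cy']+m['fy']*u[...,1]).astype('f4'),1)
o=ortho(.006); o2=ortho(.074,.29,.06)
g=o.min(-1); b=(g>150).astype('u8'); b=cv2.morphologyEx(b,cv2.MORPH_CLOSE,np.ones((25,25)))
cs,_=cv2.findContours(b,0,2); c=max(cs,key=cv2.contourArea); r=cv2.minAreaRect(c)
print('plate',x0+r[0][0]/k,y0-r[0][1]/k,np.array(r[1])/k,r[2])
cv2.drawContours(o,[cv2.boxPoints(r).astype(int)],0,(0,0,255),1)
for i in range(0,30,2): cv2.putText(o,f'{x0*1e3+i*10:.0f}',(int(i*.01*k),10),0,.3,(0,0,255),1)
for j in range(0,16,2): cv2.putText(o,f'{y0*1e3-j*10:.0f}',(0,int(j*.01*k)+4),0,.3,(0,0,255),1)
cv2.imwrite('pics/o.png',o)
```

```text
Traceback (most recent call last):
cv2.error: OpenCV(4.12.0) /io/opencv/modules/imgproc/src/morph.simd.hpp:756: error: (-213:The function/feature is not implemented) Unsupported data type (=4) in function 'getMorphologyRowFilter'
```

Run:
```python
from h import *
im=cv2.imread('pics/w0.png')
x0,y0=.355,.32; k=2.7/1e-3
def ortho(z,w=.29,h=.16):
    xs=x0+np.arange(int(w*k))/k; ys=y0-np.arange(int(h*k))/k
    m,R,c=pose('wrist')
    X,Y=np.meshgrid(xs,ys); P=np.stack([X,Y,np.full_like(X,z)],-1)-c
    q=P@R; u=q[...,:2]/q[...,2:]; u=u*(1+m['k1']*(u**2).sum(-1,keepdims=True))
    return cv2.remap(im,(m['cx']+m['fx']*u[...,0]).astype('f4'),(m['cy']+m['fy']*u[...,1]).astype('f4'),1)
o=ortho(.008)
g=o.min(-1); b=(g>150).astype('u8'); b=cv2.morphologyEx(b,cv2.MORPH_CLOSE,np.ones((25,25),'u8'))
cs,_=cv2.findContours(b,0,2); c=max(cs,key=cv2.contourArea); r=cv2.minAreaRect(c)
print('plate',x0+r[0][0]/k,y0-r[0][1]/k,np.array(r[1])/k,r[2])
cv2.drawContours(o,[cv2.boxPoints(r).astype(int)],0,(0,0,255),1)
for i in range(0,30,2): cv2.putText(o,f'{x0*1e3+i*10:.0f}',(int(i*.01*k),10),0,.3,(0,0,255),1)
for j in range(0,16,2): cv2.putText(o,f'{y0*1e3-j*10:.0f}',(0,int(j*.01*k)+4),0,.3,(0,0,255),1)
cv2.imwrite('pics/o.png',o)
```

```text
Traceback (most recent call last):
cv2.error: OpenCV(4.12.0) /io/opencv/modules/imgproc/src/morph.simd.hpp:756: error: (-213:The function/feature is not implemented) Unsupported data type (=4) in function 'getMorphologyRowFilter'
```

Run:
```python
from h import *
im=cv2.imread('pics/w0.png')
x0,y0=.355,.32; k=2.7/1e-3
def ortho(z,w=.29,h=.16):
    xs=x0+np.arange(int(w*k))/k; ys=y0-np.arange(int(h*k))/k
    m,R,c=pose('wrist')
    X,Y=np.meshgrid(xs,ys); P=np.stack([X,Y,np.full_like(X,z)],-1)-c
    q=P@R; u=q[...,:2]/q[...,2:]; u=u*(1+m['k1']*(u**2).sum(-1,keepdims=True))
    return cv2.remap(im,(m['cx']+m['fx']*u[...,0]).astype('f4'),(m['cy']+m['fy']*u[...,1]).astype('f4'),1)
o=ortho(.008)
b=(o.min(-1)>150).astype(np.uint8); b=cv2.morphologyEx(b,cv2.MORPH_CLOSE,np.ones((25,25),np.uint8))
cs,_=cv2.findContours(b,0,2); c=max(cs,key=cv2.contourArea); r=cv2.minAreaRect(c)
print('plate',x0+r[0][0]/k,y0-r[0][1]/k,np.array(r[1])/k,r[2])
cv2.drawContours(o,[cv2.boxPoints(r).astype(int)],0,(0,0,255),1)
for i in range(0,30,2): cv2.putText(o,f'{x0*1e3+i*10:.0f}',(int(i*.01*k),10),0,.3,(0,0,255),1)
for j in range(0,16,2): cv2.putText(o,f'{y0*1e3-j*10:.0f}',(0,int(j*.01*k)+4),0,.3,(0,0,255),1)
cv2.imwrite('pics/o.png',o)
```

```text
plate 0.4858069751880787 0.24515774197048612 [0.12564393 0.25161669] 89.70364379882812
```

View pics/o.png

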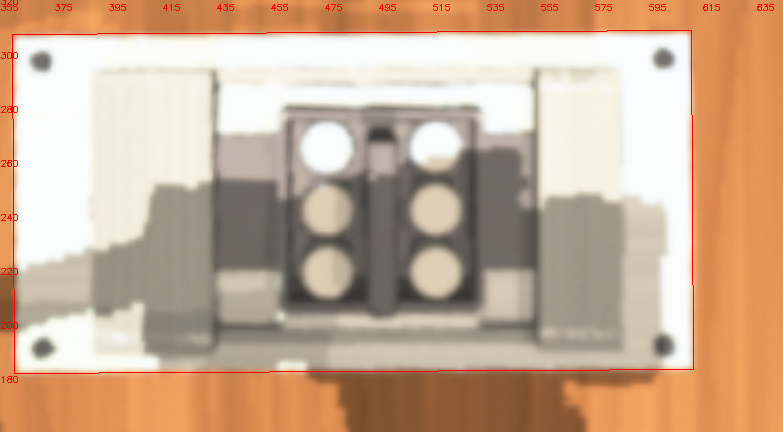

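The rectified view shows the tub centred at x≈0.496, y≈0.246. The pinpointed keeper and spring ends have their midpoint at x≈0.496 too. Dock yaw is about +0.3°. Next I descend onto the fin with the tool turned +0.042 rad.

Call:
play_rows(moves=[0.006,0.005,-0.04,0,0,0.042,0.45,0.006,0.005,-0.08,0,0,0.042,0.45,0.006,0.005,-0.12,0,0,0.042,0.45,0.006,0.005,-0.16,0,0,0.042,0.45,0.006,0.005,-0.18,0,0,0.042,0.45,0.006,0.005,-0.195,0,0,0.042,0.45,0.006,0.005,-0.205,0,0,0.042,0.45,0.006,0.005,-0.215,0,0,0.042,0.45,0.006,0.005,-0.222,0,0,0.042,0.45,0.006,0.005,-0.228,0,0,0.042,0.45,0.006,0.005,-0.234,0,0,0.042,0.45,0.006,0.005,-0.239,0,0,0.042,0.45,0.006,0.005,-0.239,0,0,0.042,0.45,0.006,0.005,-0.239,0,0,0.042,0.45], squeeze=8)

```text
time_s: 4.25
tool_pos: [0.4974, 0.2453, 0.0537]
eef_rot: [3.141, -0.0, 1.575]
contact_force: [-0.8, 0.7, 0.1]
gripper_width: 0.0418
grasp_force: 0.0
```

Run:
```python
from h import *
s=manip.sense();print(s['tool_pos'],s['eef_rot'],s['contact_force'])
im=manip.read_camera('wrist')[:,:,::-1]; cv2.imwrite('pics/w1.png',im)
print(proj('wrist',[.496,.246,.074]))
```

```text
[0.49739021 0.2453249  0.05374742] [ 3.14149929e+00 -2.91773145e-05  1.57479728e+00] [-0.81838283  0.73909085  0.14049745]
[np.float64(273.0763164735904), np.float64(315.24201796344727)]
```

View pics/w1.png

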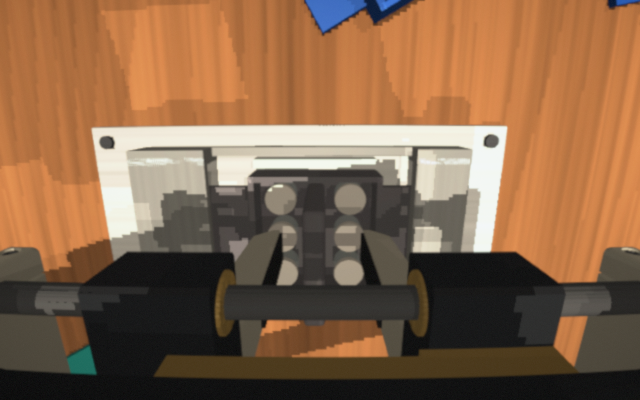

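The close view confirms the grey caddy. Its fin, at column ~314, stands between the fingers (inner faces ~280 and ~362). I'll close softly, then firmly.

Call:
play_rows(moves=[-0.0015,0,0,0,0,0,0.3,-0.0015,0,0,0,0,0,0.0,-0.0015,0,0,0,0,0,0,-0.0015,0,0,0,0,0,0,-0.0015,0,0,0,0,0,0,-0.0015,0,0,0,0,0,0,-0.0015,0,0,0,0,0,0,-0.0015,0,0,0,0,0,0], squeeze=6)

```text
time_s: 4.97
tool_pos: [0.4956, 0.2453, 0.0537]
eef_rot: [-3.141, 0.0, 1.575]
contact_force: [-1.9, -0.1, 2.0]
gripper_width: 0.0101
grasp_force: 6.0
```

Call:
play_rows(moves=[0,0,0,0,0,0,0,0,0,0,0,0,0,0,0,0,0,0,0,0,0,0,0,0,0,0,0,0], squeeze=45)

```text
time_s: 5.3
tool_pos: [0.4957, 0.2453, 0.0537]
eef_rot: [-3.141, -0.0, 1.575]
contact_force: [-2.3, -0.2, 4.1]
gripper_width: 0.0101
grasp_force: 45.0
```

Call:
play_rows(moves=[-0.0005,0,0.0005,0,0,0,0,-0.001,0,0.0005,0,0,0,0,-0.0015,0,0.0005,0,0,0,0,-0.002,0,0.0005,0,0,0,0,-0.0025,0,0.0005,0,0,0,0,-0.003,0,0.0005,0,0,0,0,-0.003,0,0.0005,0,0,0,0])

```text
time_s: 5.88
tool_pos: [0.4926, 0.2453, 0.054]
eef_rot: [-3.141, 0.0, 1.575]
contact_force: [0.9, 0.5, -2.3]
gripper_width: 0.0099
grasp_force: 45.0
```

Call:
play_rows(moves=[-0.0005,0,0,0,0,0,0,-0.001,0,0,0,0,0,0,-0.0015,0,0,0,0,0,0,-0.002,0,0,0,0,0,0,-0.002,0,0,0,0,0,0])

```text
time_s: 6.3
tool_pos: [0.4907, 0.2453, 0.0542]
eef_rot: [-3.142, -0.0, 1.575]
contact_force: [0.2, -0.4, -3.3]
gripper_width: 0.0098
grasp_force: 45.0
```

Call:
play_rows(moves=[-0.0005,0,0,0,0,0,0,-0.001,0,0,0,0,0,0,-0.0015,0,0,0,0,0,0,-0.002,0,0,0,0,0,0,-0.002,0,0,0,0,0,0])

```text
time_s: 6.72
tool_pos: [0.4887, 0.2453, 0.0541]
eef_rot: [-3.141, -0.0, 1.575]
contact_force: [0.4, 0.2, -1.9]
gripper_width: 0.0098
grasp_force: 45.0
```

Call:
play_rows(moves=[-0.0005,0,0,0,0,0,0,-0.001,0,0,0,0,0,0,-0.0015,0,0,0,0,0,0,-0.0015,0,0,0,0,0,0])

```text
time_s: 7.05
tool_pos: [0.488, 0.2454, 0.0544]
eef_rot: [3.14, -0.0, 1.575]
contact_force: [2.6, 0.5, -3.6]
gripper_width: 0.0099
grasp_force: 45.0
```

Call:
play_rows(moves=[-0.0005,0,0,0,0,0,0,-0.001,0,0,0,0,0,0,-0.001,0,0,0,0,0,0])

```text
time_s: 7.3
tool_pos: [0.4873, 0.2454, 0.0545]
eef_rot: [3.14, -0.0, 1.575]
contact_force: [4.7, -0.7, -3.2]
gripper_width: 0.0098
grasp_force: 45.0
```

Call:
play_rows(moves=[-0.0005,0,0,0,0,0,0,-0.001,0,0,0,0,0,0,-0.001,0,0,0,0,0,0])

```text
time_s: 7.55
tool_pos: [0.4866, 0.2454, 0.0546]
eef_rot: [3.139, -0.0, 1.575]
contact_force: [5.6, -0.2, -4.6]
gripper_width: 0.0099
grasp_force: 45.0
```

Call:
play_rows(moves=[-0.0005,0,0,0,0,0,0,-0.001,0,0,0,0,0,0,-0.001,0,0,0,0,0,0])

```text
time_s: 7.8
tool_pos: [0.4861, 0.2454, 0.0547]
eef_rot: [3.138, -0.0, 1.575]
contact_force: [7.6, -0.4, -4.0]
gripper_width: 0.0097
grasp_force: 45.0
```

Call:
play_rows(moves=[-0.0005,0,0,0,0,0,0,-0.001,0,0,0,0,0,0,-0.001,0,0,0,0,0,0])

```text
time_s: 8.05
tool_pos: [0.4856, 0.2454, 0.0548]
eef_rot: [3.137, -0.001, 1.575]
contact_force: [8.1, 0.3, -4.9]
gripper_width: 0.0099
grasp_force: 45.0
```

Call:
play_rows(moves=[-0.0005,0,0,0,0,0,0,-0.001,0,0,0,0,0,0,-0.0015,0,0,0,0,0,0,-0.002,0,0,0,0,0,0,-0.002,0,0,0,0,0,0])

```text
time_s: 8.47
tool_pos: [0.4847, 0.2454, 0.0551]
eef_rot: [3.135, -0.001, 1.575]
contact_force: [9.7, -1.6, -5.4]
gripper_width: 0.0098
grasp_force: 45.0
```

Run:
```python
from h import *
s=manip.sense();print(s['tool_pos'],s['eef_rot'],s['contact_force'],s['torque'])
```

```text
[0.48468342 0.24544097 0.05507781] [ 3.13463189e+00 -7.74315916e-04  1.57486357e+00] [ 9.6507373  -1.60227644 -5.36131197] [-0.2644327  -2.164246    0.08646106]
```

Call:
play_rows(moves=[-0.0005,0,-0.0003,0,0,0,0,-0.001,0,-0.0006,0,0,0,0,-0.001,0,-0.0008,0,0,0,0,-0.001,0,-0.0008,0,0,0,0])

```text
time_s: 8.8
tool_pos: [0.4845, 0.2455, 0.055]
eef_rot: [3.133, -0.001, 1.575]
contact_force: [10.1, -1.7, -1.6]
gripper_width: 0.0095
grasp_force: 45.0
```

Call:
play_rows(moves=[-0.0007,0,0.0013,0,-0.0175,0,0,-0.0015,0,0.0026,0,-0.0349,0,0,-0.0022,0,0.0039,0,-0.0524,0,0,-0.0022,0,0.0039,0,-0.0524,0,0])

```text
time_s: 9.13
tool_pos: [0.4817, 0.2455, 0.0591]
eef_rot: [3.08, -0.001, 1.575]
contact_force: [11.5, -1.5, -3.4]
gripper_width: 0.0098
grasp_force: 45.0
```

Call:
play_rows(moves=[-0.0007,0,0.0013,0,-0.0175,0,0,-0.0014,0,0.0025,0,-0.0349,0,0,-0.0021,0,0.0038,0,-0.0524,0,0,-0.0021,0,0.0038,0,-0.0524,0,0])

```text
time_s: 9.47
tool_pos: [0.4793, 0.2455, 0.0628]
eef_rot: [3.028, -0.0, 1.575]
contact_force: [10.6, -1.8, -4.1]
gripper_width: 0.0097
grasp_force: 45.0
```

Call:
play_rows(moves=[-0.0008,0,0.0012,0,-0.0175,0,0,-0.0016,0,0.0024,0,-0.0349,0,0,-0.0024,0,0.0036,0,-0.0524,0,0,-0.0024,0,0.0036,0,-0.0524,0,0])

```text
time_s: 9.8
tool_pos: [0.4767, 0.2456, 0.0664]
eef_rot: [2.976, -0.0, 1.575]
contact_force: [11.5, -1.3, -3.8]
gripper_width: 0.0095
grasp_force: 45.0
```

Tilt is now 9.5° and the forces are steady. I'll go on to about 15°.

Call:
play_rows(moves=[-0.0008,0,0.0012,0,-0.0175,0,0,-0.0017,0,0.0023,0,-0.0349,0,0,-0.0025,0,0.0035,0,-0.0524,0,0,-0.0025,0,0.0035,0,-0.0524,0,0])

```text
time_s: 10.13
tool_pos: [0.4739, 0.2456, 0.0699]
eef_rot: [2.925, -0.0, 1.576]
contact_force: [10.5, -1.8, -3.4]
gripper_width: 0.01
grasp_force: 45.0
```

Call:
play_rows(moves=[-0.0008,0,0.0011,0,-0.0175,0,0,-0.0017,0,0.0022,0,-0.0349,0,0,-0.0026,0,0.0033,0,-0.0524,0,0,-0.0026,0,0.0033,0,-0.0524,0,0])

```text
time_s: 10.47
tool_pos: [0.4711, 0.2457, 0.0732]
eef_rot: [2.873, 0.0, 1.576]
contact_force: [10.1, -0.6, -3.2]
gripper_width: 0.0096
grasp_force: 45.0
```

Run:
```python
from h import *
im=manip.read_camera('side')[:,:,::-1]; cv2.imwrite('pics/s1.png',cv2.resize(im[110:200,240:380],None,fx=5,fy=5,interpolation=2))
```

```text
(no output)
```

View pics/s1.png

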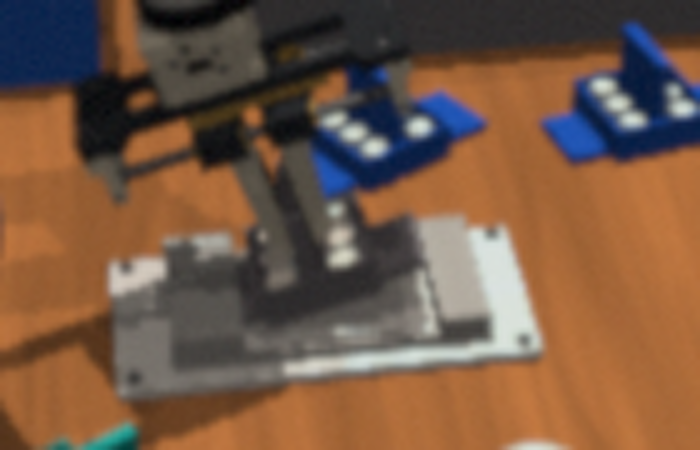

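The picture shows the caddy tipped with its hook end above the keeper bar, which is the right block at about (285,450) in the crop. I'll draw it out along its tilt.

Call:
play_rows(moves=[0.002,0,0.0006,0,0,0,0,0.004,0,0.0011,0,0,0,0,0.006,0,0.0017,0,0,0,0,0.008,0,0.0022,0,0,0,0,0.008,0,0.0022,0,0,0,0])

```text
time_s: 10.93
tool_pos: [0.4756, 0.245, 0.0732]
eef_rot: [2.882, 0.002, 1.574]
contact_force: [2.4, 0.4, -1.1]
gripper_width: 0.0101
grasp_force: 45.0
```

Call:
play_rows(moves=[0.003,0,0.0009,0,0,0,0,0.006,0,0.0017,0,0,0,0,0.009,0,0.0026,0,0,0,0,0.012,0,0.0034,0,0,0,0,0.012,0,0.0034,0,0,0,0])

```text
time_s: 11.35
tool_pos: [0.4893, 0.2454, 0.0773]
eef_rot: [2.879, 0.001, 1.574]
contact_force: [0.9, -0.4, -2.0]
gripper_width: 0.0098
grasp_force: 45.0
```

Call:
play_rows(moves=[0.003,0,0.0009,0,0,0,0,0.006,0,0.0018,0,0,0,0,0.009,0,0.0027,0,0,0,0,0.012,0,0.0036,0,0,0,0,0.015,0,0.0045,0,0,0,0,0.018,0,0.0054,0,0,0,0,0.018,0,0.0054,0,0,0,0])

```text
time_s: 11.93
tool_pos: [0.5075, 0.2454, 0.0828]
eef_rot: [2.878, 0.001, 1.574]
contact_force: [-0.5, 0.1, -1.5]
gripper_width: 0.0103
grasp_force: 45.0
```

Call:
play_rows(moves=[0.004,0,0.0012,0,0,0,0,0.008,0,0.0024,0,0,0,0,0.012,0,0.0036,0,0,0,0,0.016,0,0.0048,0,0,0,0,0.018,0,0.0054,0,0,0,0,0.018,0,0.0054,0,0,0,0])

```text
time_s: 12.43
tool_pos: [0.5254, 0.2453, 0.0882]
eef_rot: [2.879, 0.001, 1.574]
contact_force: [-0.6, 0.2, -1.4]
gripper_width: 0.0095
grasp_force: 45.0
```

Call:
play_rows(moves=[0,0,0.006,0,0,0,0,0,0,0.014,0,0,0,0,0,0,0.026,0,0,0,0,0,0,0.042,0,0,0,0,0,0,0.06,0,0,0,0,0,0,0.08,0,0,0,0,0,0,0.1,0,0.05,0,0,0,0,0.12,0,0.1,0,0,0,0,0.14,0,0.15,0,0,0,0,0.15,0,0.2,0,0,0,0,0.15,0,0.2635,0,0,0,0,0.15,0,0.2635,0,0])

```text
time_s: 13.43
tool_pos: [0.5266, 0.2452, 0.2395]
eef_rot: [-3.142, -0.001, 1.574]
contact_force: [1.7, 0.7, -1.7]
gripper_width: 0.0096
grasp_force: 45.0
```

Run:
```python
from h import *
s=manip.sense();print(s['time_s'],s['tool_pos'],s['eef_rot'],s['contact_force'],s['torque'])
im=manip.read_camera('side')[:,:,::-1]; cv2.imwrite('pics/s2.png',im)
manip.read_camera('top')
for n in ['caddy','hook_tip','tail_tip']:
    for c in ['side','top']:
        for r in manip.pinpoint(c,n)[:4]: print(c,n,r, at_z(c,r['pixel'],s['tool_pos'][2]-.046).round(3))
```

```text
13.4333 [0.52655785 0.24516728 0.23946107] [-3.14156200e+00 -7.55954572e-04  1.57400495e+00] [ 1.68068144  0.74276485 -1.68485188] [-0.07178066  0.02333112 -0.04899736]
side caddy {'pixel': [139.4, 315.9], 'confidence': 0.89} [0.506 0.134 0.193]
side caddy {'pixel': [163.4, 225.6], 'confidence': 0.76} [0.282 0.067 0.193]
side caddy {'pixel': [218.3, 259.2], 'confidence': 0.63} [ 0.355 -0.127  0.193]
side caddy {'pixel': [117.2, 316.1], 'confidence': 0.57} [0.521 0.24  0.193]
top caddy {'pixel': [270.7, 319.2], 'confidence': 0.98} [0.333 0.066 0.193]
top caddy {'pixel': [177.8, 244.3], 'confidence': 0.71} [0.521 0.242 0.193]
top caddy {'pixel': [184.5, 195.9], 'confidence': 0.58} [0.499 0.345 0.193]
top caddy {'pixel': [215.7, 348.8], 'confidence': 0.56} [0.453 0.011 0.193]
side hook_tip {'pixel': [152.9, 229.2], 'confidence': 0.97} [0.29  0.108 0.193]
side hook_tip {'pixel': [115.9, 341.1], 'confidence': 0.87} [0.59  0.237 0.193]
side hook_tip {'pixel': [232.8, 272.0], 'confidence': 0.74} [ 0.379 -0.17   0.193]
side hook_tip {'pixel': [138.5, 349.9], 'confidence': 0.63} [0.592 0.126 
[... 182 characters left out ...]
xel': [257.0, 339.8], 'confidence': 0.65} [0.364 0.025 0.193]
top hook_tip {'pixel': [216.6, 346.8], 'confidence': 0.22} [0.451 0.015 0.193]
side tail_tip {'pixel': [130.6, 386.8], 'confidence': 0.95} [0.695 0.149 0.193]
side tail_tip {'pixel': [179.9, 222.8], 'confidence': 0.81} [0.278 0.007 0.193]
side tail_tip {'pixel': [202.4, 243.8], 'confidence': 0.78} [ 0.325 -0.075  0.193]
side tail_tip {'pixel': [118.0, 289.5], 'confidence': 0.75} [0.448 0.247 0.193]
top tail_tip {'pixel': [281.5, 290.2], 'confidence': 0.91} [0.307 0.124 0.193]
top tail_tip {'pixel': [210.1, 238.8], 'confidence': 0.82} [0.449 0.246 0.193]
top tail_tip {'pixel': [158.8, 184.5], 'confidence': 0.77} [0.555 0.378 0.193]
```

View pics/s2.png

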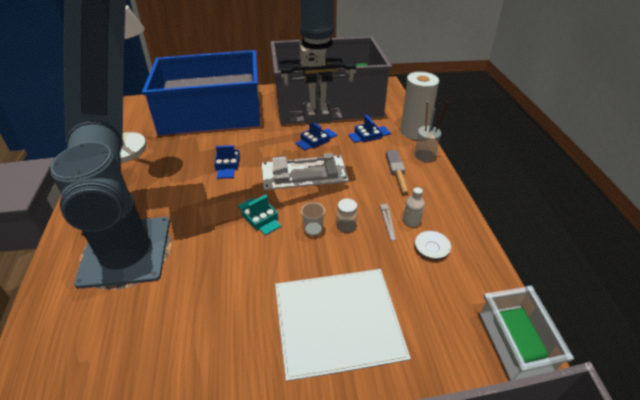

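The caddy hangs level in the gripper at about (117,316), and the dock is empty. I'll carry it over the board, staying above the beaker and jar.

Call:
play_rows(moves=[0,-0.01,0,0,0,0,0,-0.002,-0.03,0,0,0,0,0,-0.004,-0.06,0,0,0,0,0,-0.006,-0.09,0,0,0,0,0,-0.008,-0.12,0,0,0,0,0,-0.01,-0.15,0,0,0,0,0,-0.012,-0.18,0,0,0,0,0,-0.014,-0.21,0,0,0,0,0,-0.016,-0.24,0,0,0,0,0,-0.018,-0.27,0,0,0,0,0,-0.02,-0.3,0,0,0,0,0,-0.022,-0.33,0,0,0,0,0,-0.024,-0.36,0,0,0,0,0,-0.026,-0.39,0,0,0,0,0,-0.028,-0.42,0,0,0,0,0,-0.03,-0.45,0,0,0,0,0,-0.03,-0.48,0,0,0,0,0,-0.03,-0.5,0,0,0,0,0,-0.03,-0.512,0,0,0,0,0,-0.03,-0.512,0,0,0,0,0])

```text
time_s: 15.5
tool_pos: [0.4939, -0.2693, 0.2376]
eef_rot: [-3.14, 0.001, 1.572]
contact_force: [-0.2, 0.3, -2.2]
gripper_width: 0.01
grasp_force: 45.0
```

Run:
```python
from h import *
s=manip.sense();print(s['time_s'],s['tool_pos'],s['eef_rot'],s['contact_force'])
for c in ['top','side']:
    manip.read_camera(c)
    for n,z in [('board',0),('hook_tip',.193),('tail_tip',.193)]:
        print(c,n,[(round(r['confidence'],2),at_z(c,r['pixel'],z).round(3)) for r in manip.pinpoint(c,n) if at_z(c,r['pixel'],z)[1]<-.1])
```

```text
15.5 [ 0.49388398 -0.26927521  0.23758455] [-3.13985728e+00  8.80315558e-04  1.57195741e+00] [-0.2166635   0.3389134  -2.15662808]
top board [(0.9, array([ 0.501, -0.268,  0.   ]))]
top hook_tip [(0.58, array([ 0.564, -0.27 ,  0.193]))]
top tail_tip []
side board [(0.97, array([ 0.49 , -0.271,  0.   ]))]
side hook_tip [(0.96, array([ 0.555, -0.27 ,  0.193])), (0.79, array([ 0.38 , -0.172,  0.193]))]
side tail_tip [(0.91, array([ 0.415, -0.259,  0.193]))]
```

Call:
play_rows(moves=[0,0,-0.012,0,0,0,0,0,0,-0.035,0,0,0,0,0,0,-0.06,0,0,0,0,0,0,-0.085,0,0,0,0,0,0,-0.11,0,0,0,0,0,0,-0.13,0,0,0,0,0,0,-0.145,0,0,0,0,0,0,-0.156,0,0,0,0,0,0,-0.164,0,0,0,0,0,0,-0.17,0,0,0,0,0,0,-0.175,0,0,0,0,0,0,-0.178,0,0,0,0,0,0,-0.18,0,0,0,0,0,0,-0.18,0,0,0,0])

```text
time_s: 17.07
tool_pos: [0.4946, -0.2668, 0.0579]
eef_rot: [-3.14, 0.0, 1.575]
contact_force: [-0.8, 0.6, -1.7]
gripper_width: 0.0097
grasp_force: 45.0
```

Call:
play_rows(moves=[0,0,-0.001,0,0,0,0,0,0,-0.002,0,0,0,0,0,0,-0.003,0,0,0,0,0,0,-0.004,0,0,0,0,0,0,-0.005,0,0,0,0,0,0,-0.005,0,0,0,0])

```text
time_s: 17.57
tool_pos: [0.4944, -0.2666, 0.0527]
eef_rot: [-3.14, -0.0, 1.575]
contact_force: [-0.6, 0.9, -1.8]
gripper_width: 0.0098
grasp_force: 45.0
```

Call:
play_rows(moves=[0,0,-0.0005,0,0,0,0,0,0,-0.001,0,0,0,0,0,0,-0.0015,0,0,0,0,0,0,-0.0015,0,0,0,0])

```text
time_s: 17.9
tool_pos: [0.4946, -0.2668, 0.0518]
eef_rot: [-3.14, 0.0, 1.575]
contact_force: [-2.0, 1.5, 2.1]
gripper_width: 0.0098
grasp_force: 45.0
```

The board is touched, with Fz now at +2 N. I'll release.

Call:
play_rows(moves=[0,0,0,0,0,0,0.15,0,0,0,0,0,0,0.25,0,0,0,0,0,0,0.4,0,0,0,0,0,0,0.45,0,0,0,0,0,0,0.45,0,0,0,0,0,0,0.45], squeeze=10)

```text
time_s: 18.4
tool_pos: [0.4946, -0.2667, 0.0513]
eef_rot: [-3.14, 0.0, 1.575]
contact_force: [-0.3, 0.3, 0.4]
gripper_width: 0.0406
grasp_force: 0.0
```

Call:
play_rows(moves=[0,0,0.005,0,0,0,0.45,0,0,0.015,0,0,0,0.45,0,0,0.03,0,0,0,0.45,0,0,0.055,0,0,0,0.45,0,0,0.085,0,0,0,0.45,0,0,0.12,0,0,0,0.45,0,0,0.15,0,0,0,0.45,0,0,0.18,0,0,0,0.45,0,0,0.2,0,0,0,0.45,0,0,0.2,0,0,0,0.45,0,0,0.2,0,0,0,0.45])

```text
time_s: 19.32
tool_pos: [0.495, -0.2671, 0.2535]
eef_rot: [3.14, 0.003, 1.575]
contact_force: [-0.1, -0.1, -0.1]
gripper_width: 0.0418
grasp_force: 0.0
```

Run:
```python
from h import *
s=manip.sense();print(s['time_s'],s['tool_pos'],s['gripper_width'],s['contact_force'])
im=manip.read_camera('side')[:,:,::-1]; cv2.imwrite('pics/s3.png',im)
for n,z in [('caddy',.006),('hook_tip',.006),('tail_tip',.006),('board',0)]:
    print(n,[(round(r['confidence'],2),at_z('side',r['pixel'],z).round(3)) for r in manip.pinpoint('side',n) if at_z('side',r['pixel'],z)[1]<-.1])
```

```text
19.3167 [ 0.49504432 -0.26709291  0.25352773] 0.04184413772223412 [-0.10741526 -0.0714996  -0.08727087]
caddy [(0.63, array([ 0.492, -0.271,  0.006]))]
hook_tip [(0.92, array([ 0.55 , -0.267,  0.006]))]
tail_tip [(0.74, array([ 0.412, -0.264,  0.006]))]
board [(0.86, array([ 0.497, -0.271,  0.   ]))]
```

View pics/s3.png

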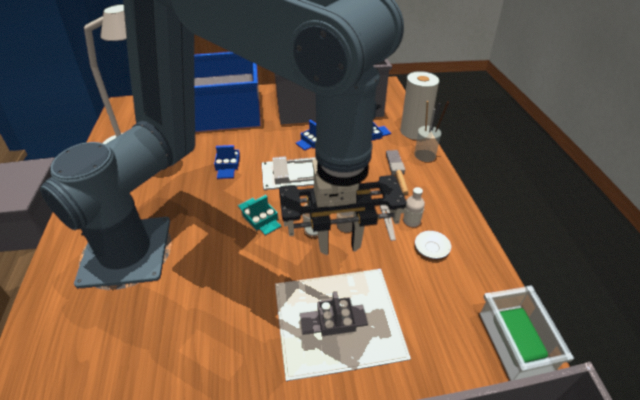

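The caddy stands flat on the board at about (318,335), centred, and the gripper is clear above it. I'm handing the job in.

```bash
python3 -c "
from rig import manip
print(manip.finish_job())"
```

```text
the job is handed in; nothing more can be done
None
```

The caddy is out of its dock, unforced by the wrist readings (about 12 N peak push), and stands released, flat and within about 5 mm of the white board's centre; the job is handed in, but no verdict came back.

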